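# Take back a deposit cup at the checkout

### The arm

A 6-joint arm with a two-finger parallel gripper is mounted at the origin on the work surface. World frame = base frame: x ahead of the robot, y to its left, z up, the work surface at z = 0. Lengths are in m, angles in degrees, forces in N, time in s.
With the tool pointing down it reaches from about 0.375 to 0.9 m from the base axis. Payload 3.1 kg.
Tool frame: the origin (TCP) lies at the very end of the fingers, on their centre line; the grasp point (between the pads) lies 19 mm behind it; z points along the fingers, y is the direction in which the jaws open and shut (so a half turn about z gives the same grasp; the last joint's range is limited). The gripper opens to 87 mm and grips with 3 to 60 N. Pads are 19 mm wide; open, the fingers measure 117 mm over their backs; the gripper's body (75 mm by 190 mm) begins 51 mm behind the grasp point.
Start: joints at [-84.826, 30.224, 82.088, -0, 67.689, -10.227], TCP at [0.166, -0.603, 0.223] pointing down, gripper open.
Joint ranges: [-176.69, 176.69], [-43.24, 126.21], [12.49, 139.97], [-82, 262], [0, 151.66], [-163.58, 163.58]. Speed limits (degrees/s): [159.86, 159.86, 180, 180, 180, 180].

### API

Orientations are given as a 3x3 rotation matrix whose columns are the frame's x, y, z axes.
In Python, from rig import read_state, capture, hand_in gives the robot as it stands. The module is installed in compiled form; this text tells all that it offers.
- The arm moves only by the tool send_rows, never from a script. Its argument "moves" is one flat list of numbers, 7 for each row, row after row: the turn, a rotation vector about the world's x, y, z in degrees, then the shift along the world's x, y, z in cm, then the gripper's target within -1 to 1 (fully open at 1, half-way at 0, shut at -1). In form: [rx, ry, rz, tx, ty, tz, hand, rx, ry, rz, tx, ty, tz, hand, ...]. A call has 1 to 20 rows; each row shifts and turns the commanded pose from where the row before left it; what a row does not reach is not made up. A row lasts 1/10 s, in which the tool goes at most 50 mm and 8.59 degrees, less where a joint would pass 70% of its speed; a pose out of reach is approached as far as the arm can. A call with a gripper value outside its range is refused whole. The fingers move at their own pace and stop on an object; the grip force is fixed at half the most. Time passes only in rows, so rows that do not move let the fingers close. It gives the time, the measured TCP pose, the force and the opening at its end, in the units of the state.
- read_state(): the state, without advancing time (a new reading comes with each control period).
- capture(name): name is "scene" or "top" or "wrist"; returns a dict with "pixels" (420x560x3 uint8, red, green, blue), "vertical_fov" (degrees; the focal length in pixels is half the picture's height over the tangent of half this angle, whatever the lens; pixels are square), "cx", "cy" (the principal point, pixels), "dist" ([k1, k2, p1, p2, k3] as OpenCV has them; the pictures are not rectified), "rvec" (rotation vector, rad) and "tvec" (3), from world to camera coordinates, as OpenCV has them. Camera axes: x right, y down, z forward; pixel columns grow to the right and rows downward; lengths in m; the calibration is good to about 2 mm. A picture is of the moment at which its call begins. There is no depth.
- hand_in(): hands the job in, once; it reports no verdict.
The state is a dict: "time_s": time; "joint_positions": joint angles; "qvel": joint speeds; "tau": joint torques, N m; "position": TCP position; "tcp_rot": TCP orientation; "force": force on the tool from outside, world axes, zero at the start; "moment": the same for the moment, N m; "opening": opening from 0.0 (shut) to 1.0 (fully open).
Only numpy, scipy, OpenCV 4.12 (cv2) and the standard library are available. Lean on these libraries where they do the work, as an engineer would, in place of code of your own. Each camera call takes 0.05 s, during which the arm holds its last target.

### The job

A returned blue deposit cup is lying on its side in the draining cradle. Turn it upside down over the post of the empty drying stand and lower it gently until its rim is down on the stand's ribs before letting go, then book the return by pressing the green key on the black pod right down and letting it come up again. Leave the orange cup on its stand and do not push the other goods about.

Things in the scene. Friction and masses are not known exactly. Their poses are not given: they have to be found in the camera images.
- cup_mid (a point): centre (half-way up, on the axis) of the loose blue plastic cup, a straight-sided tumbler: outside diameter 58 mm, height 105 mm, wall 3 mm (inside diameter 52 mm), bottom 4 mm thick, about 90 g. z runs along the axis from the closed bottom (52.5 mm behind this point) to the open mouth (52.5 mm ahead); it points straight down when the cup is upside down.
- cup: the same blue cup: origin at the centre of the underside of its closed bottom, z axis towards its mouth. At the start it lies level on the cradle's rails, its axis 54 mm above the table, its mouth pointing away from the robot (within about 0.4 rad of +x).
- cradle: fixed draining cradle on which the blue cup lies: grey plate 130 x 80 x 6 mm with two steel rails of 10 mm diameter, 110 mm long, along its x axis at y = +-18 mm, their tops 30 mm above the table; nothing beside the cup is higher. Origin: centre of the underside, on the table; x axis along the rails, the way the cup's mouth points.
- free_stand_seat (a point): empty drying stand, fixed: grey saucer 110 mm across, six radial steel ribs (tops 14 mm above the table), upright white post of 36 mm diameter, its last 18 mm tapering to 14 mm, top 82 mm above the table. Point: on the post's axis at rib-top height, z up. The seated cup's rim rests here on the ribs, its centre 52.5 mm above; the post is too short to touch the cup's bottom.
- used_stand_seat (a point): same point of the other, identical fixed stand, which already carries the orange cup
- parked_cup: the loose orange cup, same shape as the blue one, upside down on the other stand: origin at the centre of the outside of its closed bottom, which is now on top, 119 mm above the table; z axis towards its mouth, down
- key_top (a point): centre of the top of the round green push key, 32 mm in diameter, on the fixed black pod (110 x 120 x 28 mm). It goes straight down 6 mm against a spring that takes about 5 N when fully down.
- key (a joint): travel of the green key, 0 up, 0.006 m fully down; springs back
- gum_tray: fixed yellow tray of gum packs, 100 x 120 x 37 mm, origin under its centre
- juice: loose amber juice bottle, 60 mm diameter, 170 mm high, origin under its centre
- jam_jar: loose jam jar with a red cap, 68 mm diameter, 90 mm high, origin under its centre
- mint_tin: loose flat red tin, 60 x 90 x 20 mm, origin under its centre
Not all that is in view belongs to the job. Of the things shaped like the cup, the blue one is meant.

How it is judged (in metres and radians):
On the way, in this order (a step that is already met when the one before it is completed fails the run):
1. the upside-down cup, still held by the fingers, is lowered over the post of the empty stand to within 15 mm of its ribs (horizontal distance between cup_mid and free_stand_seat below 0.012 m and z of cup_mid in the frame of free_stand_seat below 0.0675 m and angle between cup_mid's own z axis and vertical above 2.88 rad and contact force between the fingers and cup above 0.5 N), for 0.1 s.
2. the cup is let go, upside down, its rim down on the ribs of the empty stand (horizontal distance between cup_mid and free_stand_seat below 0.012 m and z of cup_mid in the frame of free_stand_seat between 0.047 and 0.058 m and angle between cup_mid's own z axis and vertical above 3 rad and contact force between the fingers and cup below 0.05 N and linear speed of cup below 0.02 m/s), for 0.2 s.
3. the green key is pressed down, at least 4.5 mm of its 6 mm (value of joint key above 0.0045 m), for 0.03 s.
At the end, for the whole second after the job is handed in: Blue cup released, at rest, upside down (within 0.14 rad) on the empty stand: axes within 12 mm, rim on the ribs (centre 47 to 58 mm above them); green key up again (under 1.5 mm); orange cup still upside down on its stand (within 15 mm, 0.14 rad) (all of step 2 and value of joint key below 0.0015 m and horizontal distance between parked_cup and used_stand_seat below 0.015 m and angle between parked_cup's own z axis and vertical above 3 rad); the robot touches nothing.
It fails at once if the orange cup is shifted by more than 20 mm or lifted (distance of parked_cup from where it was at the start of the episode above 0.02 m).
It fails at once if the juice bottle, jam jar or mint tin is pushed more than 30 mm (distance of any of juice, jam_jar, mint_tin from where it was at the start of the episode above 0.03 m).
It also fails if it takes over 67 s, if anything falls off the work surface, if the arm or the gripper's body presses on something with over 40 N, if the wrist force passes 120 N, or if a joint passes its speed limit or range.

## Working session

There is one attempt and no reset: what is moved stays moved. The work goes in short steps, Python scripts to look and compute and a tool call to move; the robot and the scene stay as the last step left them, time stands still between calls to the robot, and variables do not carry over. Pictures are saved under pics/ and viewed, and the job is handed in when it is done.

Besides the shell and the picture viewer there is one more tool, called after "Emit:" as name(argument=value, ...), one argument or row to a line, values as JSON. send_rows: Moves the arm, as the interface text tells. Its arguments: {"type":"object","properties":{"moves":{"type":"array","items":{"type":"number"}}},"required":["moves"]}

```bash
mkdir -p pics
cat > h.py <<'E'
import numpy as np, cv2, pickle
from rig import read_state, capture, hand_in
def snap(n,fn):
    c=capture(n); cv2.imwrite(f'pics/{fn}.png',cv2.cvtColor(c['pixels'],cv2.COLOR_RGB2BGR)); pickle.dump(c,open(f'pics/{fn}.pkl','wb')); return c
def load(fn): return pickle.load(open(f'pics/{fn}.pkl','rb'))
def KD(c):
    f=c['pixels'].shape[0]/2/np.tan(np.radians(c['vertical_fov'])/2)
    return np.array([[f,0,c['cx']],[0,f,c['cy']],[0,0,1]]),np.array(c['dist'],float)
def ray(c,uv):
    K,D=KD(c); p=cv2.undistortPoints(np.array([[uv]],float),K,D)[0,0]
    R=cv2.Rodrigues(np.array(c['rvec'],float))[0]; t=np.array(c['tvec'],float).ravel()
    d=R.T@np.array([p[0],p[1],1]); return -R.T@t,d/np.linalg.norm(d)
def onz(c,uv,z):
    o,d=ray(c,uv); return o+d*(z-o[2])/d[2]
def proj(c,P):
    K,D=KD(c); return cv2.projectPoints(np.atleast_2d(np.array(P,float)),np.array(c['rvec'],float),np.array(c['tvec'],float),K,D)[0][:,0]
def tri(obs):
    A=np.zeros((3,3));b=np.zeros(3)
    for c,uv in obs:
        o,d=ray(c,uv);M=np.eye(3)-np.outer(d,d);A+=M;b+=M@o
    X=np.linalg.solve(A,b); return X,[np.linalg.norm(np.cross(X-ray(c,uv)[0],ray(c,uv)[1])) for c,uv in obs]
def crop(fn,x0,y0,x1,y1,s,out):
    im=cv2.imread(f'pics/{fn}.png')[y0:y1,x0:x1]; cv2.imwrite(f'pics/{out}.png',cv2.resize(im,None,fx=s,fy=s,interpolation=cv2.INTER_CUBIC))
E
python3 - <<'E'
from h import *
for n in("scene","top","wrist"):
    c=snap(n,n+'0'); print(n,ray(c,(280,210)))
s=read_state();print({k:np.round(v,3) for k,v in s.items()})
E
```

```text
scene (array([ 1.29149083, -0.98722366,  0.8519985 ]), array([-0.53082543,  0.63860947, -0.55713761]))
top (array([ 0.37049751, -0.08811981,  1.87397398]), array([ 0.08864661,  0.01579511, -0.9959379 ]))
wrist (array([ 0.23443759, -0.58500051,  0.38386238]), array([-0.25516623, -0.07580936, -0.96392071]))
{'time_s': np.float64(0.15), 'joint_positions': array([-84.826,  30.268,  82.143,   0.   ,  67.691, -10.225]), 'qvel': array([-0.062, -0.107, -0.201,  0.017,  0.083,  0.042]), 'tau': array([ 1.0000e-03, -4.4043e+01, -1.7684e+01,  6.3000e-02,  5.5000e-02,
       -0.0000e+00]), 'position': array([ 0.166, -0.602,  0.222]), 'tcp_rot': array([[ 0.964,  0.266, -0.   ],
       [ 0.266, -0.964,  0.002],
       [ 0.   , -0.002, -1.   ]]), 'force': array([0.004, 0.051, 0.625]), 'moment': array([ 0.007, -0.   , -0.04 ]), 'opening': np.float64(1.003)}
```

View pics/scene0.png

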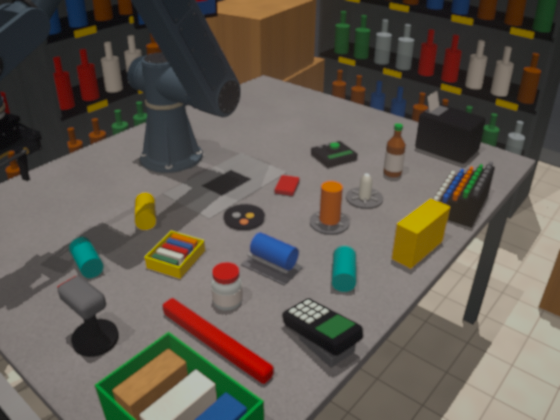

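View pics/top0.png

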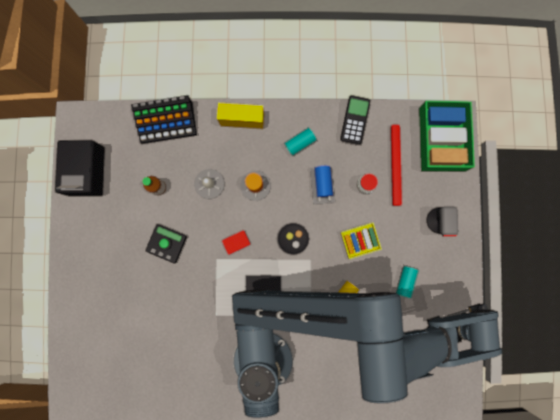

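View pics/wrist0.png

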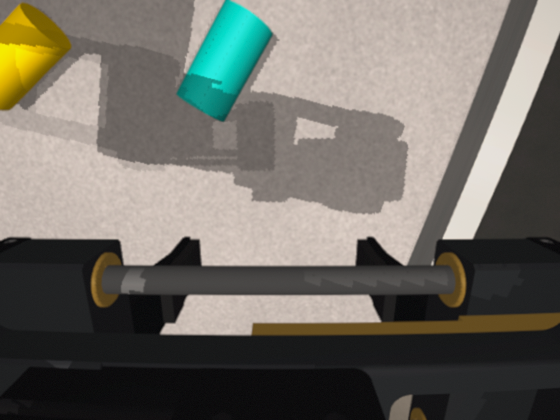

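The top view shows the blue cup on its rails at (323,182), the empty stand at (209,183), the orange cup at (255,183), the jam jar at (369,183), the juice at (151,184), and the pod with its green key at (165,243). The other cup-shaped things are two teal ones at (300,141) and (408,280) and a yellow one at (348,288). Only the one at (323,182) is blue and lies on a cradle, so it is the one meant. I'll confirm that in a crop.

Run:
```python
from h import *
crop('top0',285,120,405,220,6,'t_cup'); crop('top0',130,150,290,270,5,'t_std'); crop('scene0',210,210,370,310,5,'s_cup'); crop('scene0',290,120,420,240,5,'s_std')
```

```text
(no output)
```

View pics/t_cup.png

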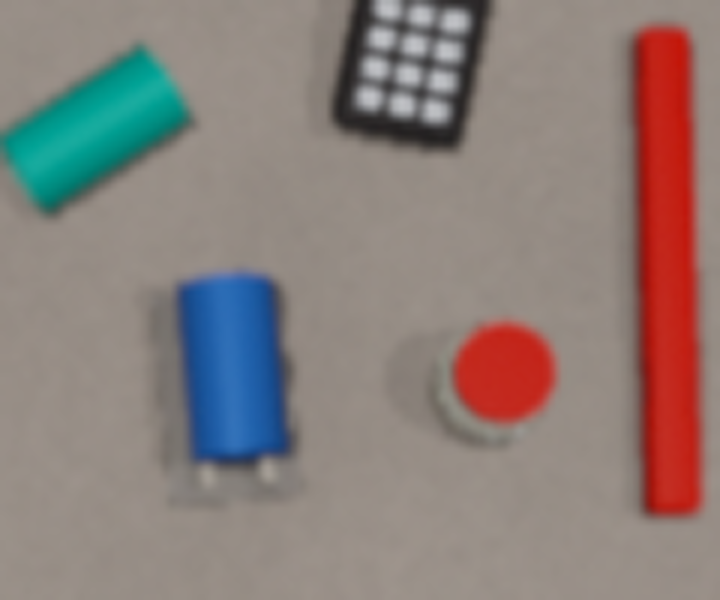

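View pics/t_std.png

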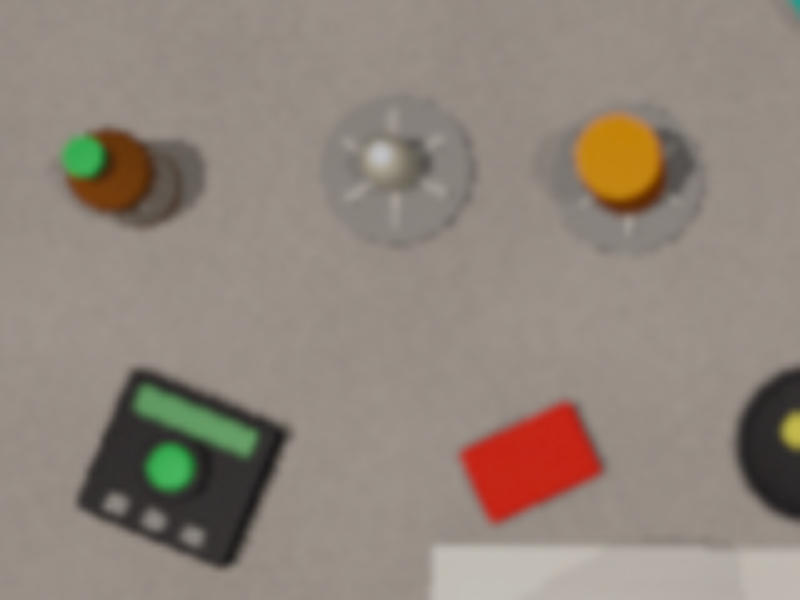

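View pics/s_cup.png

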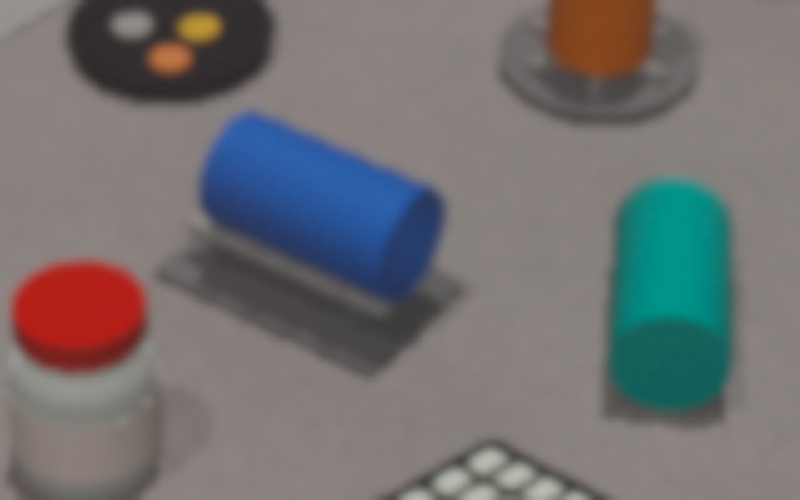

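View pics/s_std.png

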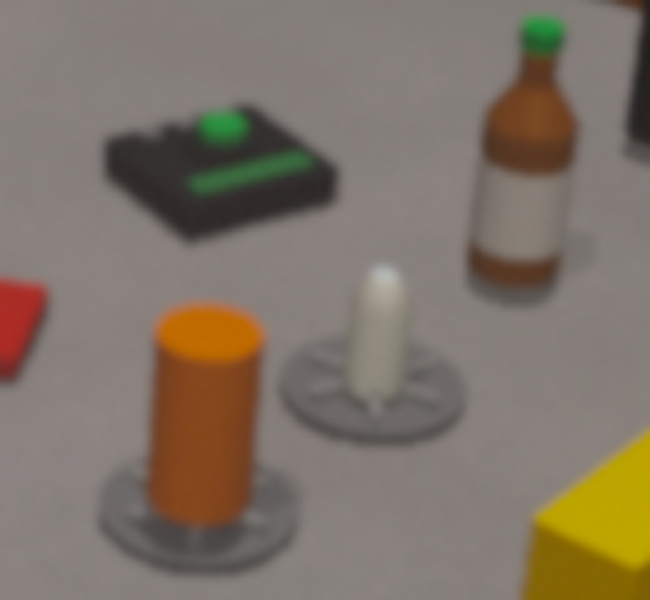

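The crops confirm it: the blue cylinder lies on the two steel rails, and the teal ones lie on bare table. I'll fit its silhouette in both views and triangulate the stand and key.

```bash
cat >> h.py <<'E'
def cyl(mid,ax,r=.029,h=.105,n=60):
    ax=np.array(ax)/np.linalg.norm(ax); a=np.cross(ax,[0.31,.2,.93]) ; a/=np.linalg.norm(a); b=np.cross(ax,a)
    t=np.linspace(0,2*np.pi,n,endpoint=False); ring=r*(np.outer(np.cos(t),a)+np.outer(np.sin(t),b))
    return np.vstack([mid+ring+ax*h/2,mid+ring-ax*h/2])
def hullmask(c,P,S=4,shape=(420,560)):
    uv=proj(c,P); m=np.zeros((shape[0],shape[1]),np.uint8)
    hull=cv2.convexHull(np.round(uv*16).astype(np.int32).reshape(-1,1,2)) if 0 else cv2.convexHull(uv.astype(np.float32))
    m=np.zeros((shape[0]*S,shape[1]*S),np.uint8); cv2.fillConvexPoly(m,np.round((hull+.5)*S-.5).astype(np.int32),255)
    return cv2.resize(m,(shape[1],shape[0]),interpolation=cv2.INTER_AREA)/255.
E
python3 - <<'E'
from h import *
from scipy.optimize import minimize
T=load('top0');S=load('scene0')
def blue(c,box):
    h=cv2.cvtColor(c['pixels'],cv2.COLOR_RGB2HSV); m=((h[...,0]>102)&(h[...,0]<122)&(h[...,1]>140)).astype(float)
    z=np.zeros_like(m);x0,y0,x1,y1=box;z[y0:y1,x0:x1]=m[y0:y1,x0:x1];return z
mt=blue(T,(305,155,345,205));ms=blue(S,(240,220,310,280));print(mt.sum(),ms.sum())
x0=onz(T,(324,181),.054);print(x0)
def f(p,parts=False):
    P=cyl(np.array([p[0],p[1],p[2]])/100,[np.cos(p[3]/10),np.sin(p[3]/10),0])
    e=[np.abs(hullmask(c,P)-m).sum() for c,m in((T,mt),(S,ms))]
    return e if parts else sum(e)
best=None
for yaw in(-2,0,2):
    p=np.array([x0[0]*100,x0[1]*100,5.4,yaw])
    r=minimize(f,p,method='Nelder-Mead',options=dict(initial_simplex=np.vstack([p]+[p+d for d in np.diag([.7,.7,.7,1.5])]),xatol=.005,fatol=.2))
    print(r.x,r.fun,f(r.x,True))
tp=lambda u,v:(130+u/5-.4,150+v/5-.4); sp=lambda u,v:(290+u/5-.4,120+v/5-.4)
print('posttip',tri([(T,tp(383,157)),(S,sp(385,270))]))
print('saucer z0..8',onz(T,tp(398,170),.006),onz(S,sp(373,390),.006))
print('key',tri([(T,tp(170,467)),(S,sp(222,122))]))
print('orange top',tri([(T,tp(619,158)),(S,sp(211,333))]))
print('jam',onz(T,(285+504/6,120+373/6),.09),'juicecap',onz(T,tp(84,157),.17),'mint',onz(T,tp(532,462),.02))
E
```

```text
446.0 957.0
[ 0.63503964 -0.21399503  0.054     ]
[ 63.22003709 -21.21307444   5.24100585   0.42435079] 293.7647058823529 [np.float64(83.66666666666667), np.float64(210.09803921568627)]
[ 63.19603925 -21.28188137   5.30213268   0.66105411] 295.18431372549014 [np.float64(81.85098039215686), np.float64(213.33333333333331)]
[ 63.21309004 -21.25804366   5.52251675   0.97719728] 298.1058823529412 [np.float64(81.77254901960785), np.float64(216.33333333333331)]
posttip (array([0.62981287, 0.19610141, 0.08509475]), [np.float64(0.0010815114754734905), np.float64(0.0010815114754734792)])
saucer z0..8 [0.63266902 0.19824161 0.006     ] [0.63115523 0.19236762 0.006     ]
key (array([0.41373027, 0.34868757, 0.04949338]), [np.float64(0.0030191704763356366), np.float64(0.0030191704763358022)])
orange top (array([0.62401737, 0.0295058 , 0.11765531]), [np.float64(0.001284345529838474), np.float64(0.0012843455298384892)])
jam [ 0.62604038 -0.36762756  0.09      ] juicecap [0.61898696 0.38470443 0.17      ] mint [0.42136604 0.09741855 0.02      ]
```

Both views agree on roughly these places: cup at (0.632, -0.213, 0.053), post at (0.631, 0.196), key at (0.414, 0.349). Next I move above the cup to look with the wrist camera.

Emit:
send_rows(
  moves=[0,0,-0.9,2.8,2.8,0.75,1,0,0,-0.9,2.8,2.8,0.75,1,0,0,-0.9,2.8,2.8,0.75,1,0,0,-0.9,2.8,2.8,0.75,1,0,0,-0.9,2.8,2.8,0.75,1,0,0,-0.9,2.8,2.8,0.75,1,0,0,-0.9,2.8,2.8,0.75,1,0,0,-0.9,2.8,2.8,0.75,1,0,0,-0.9,2.8,2.8,0.75,1,0,0,-0.9,2.8,2.8,0.75,1,0,0,-0.9,2.8,2.8,0.75,1,0,0,-0.9,2.8,2.8,0.75,1,0,0,-0.9,2.8,2.8,0.75,1,0,0,-0.9,2.8,2.8,0.75,1,0,0,0,0,0,0,1],
)

```text
time_s: 1.65
position: [0.5612, -0.2071, 0.3283]
tcp_rot: [[0.999, 0.054, 0.003], [0.054, -0.999, 0.001], [0.003, -0.0, -1.0]]
force: [-0.1, -0.2, -0.3]
opening: 1.0
```

Run:
```python
from h import *
s=read_state();print({k:np.round(s[k],4).tolist() for k in('time_s','joint_positions','position','tcp_rot','force')})
snap('wrist','w1')
```

```text
{'time_s': 1.65, 'joint_positions': [-31.0118, 22.2826, 78.3617, 0.1273, 79.2049, 55.8545], 'position': [0.5612, -0.2071, 0.3283], 'tcp_rot': [[0.9985, 0.0543, 0.0034], [0.0543, -0.9985, 0.0005], [0.0034, -0.0003, -1.0]], 'force': [-0.1419, -0.1589, -0.3261]}
```

View pics/w1.png

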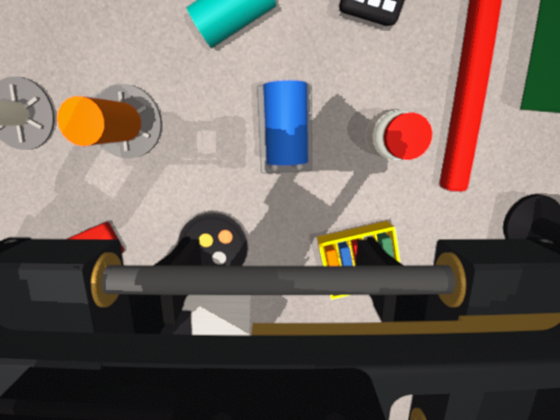

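Wrist view: the cup is at (287,122), mouth up the picture, with the orange cup at (100,120) and the jam jar at (405,135). The plan is to grip it from the bottom end with the tool tilted 45° forward, then turn 90° about y. I tilt now, which also gives a second view and data on reach.

Emit:
send_rows(
  moves=[0,-7.5,0,-1.5,0,-1.0,1,0,-7.5,0,-1.5,0,-1.0,1,0,-7.5,0,-1.5,0,-1.0,1,0,-7.5,0,-1.5,0,-1.0,1,0,-7.5,0,-1.5,0,-1.0,1,0,-7.5,0,-1.5,0,-1.0,1,0,0,0,0,0,0,1],
)

```text
time_s: 2.4
position: [0.4814, -0.2043, 0.273]
tcp_rot: [[0.794, 0.056, 0.605], [0.048, -0.998, 0.03], [0.606, 0.005, -0.796]]
force: [0.3, 0.7, -0.1]
opening: 0.998
```

Run:
```python
from h import *
s=read_state();print({k:np.round(s[k],4).tolist() for k in('time_s','joint_positions','position','tcp_rot','force')})
snap('wrist','w2')
```

```text
{'time_s': 2.4, 'joint_positions': [-53.4415, 11.2803, 117.6273, 51.0088, 40.4358, -3.7225], 'position': [0.4814, -0.2043, 0.273], 'tcp_rot': [[0.7942, 0.0563, 0.605], [0.0476, -0.9984, 0.0304], [0.6058, 0.0046, -0.7956]], 'force': [0.3009, 0.7478, -0.0647]}
```

View pics/w2.png

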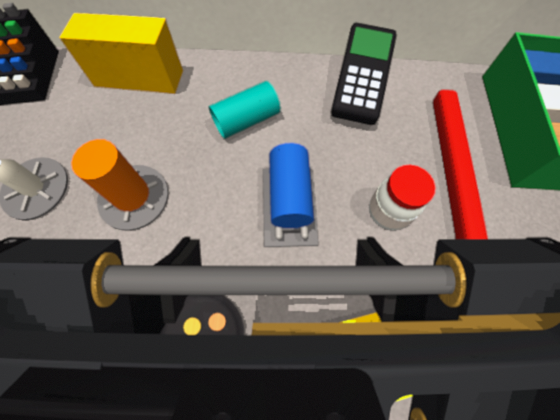

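```bash
cat > kin.py <<'E'
import numpy as np
from scipy.spatial.transform import Rotation as Ro
from scipy.optimize import least_squares
Q=[[-84.826,30.268,82.143,0,67.691,-10.225],[-31.0118,22.2826,78.3617,.1273,79.2049,55.8545],[-53.4415,11.2803,117.6273,51.0088,40.4358,-3.7225]]
Pm=[[.166,-.602,.222],[.5612,-.2071,.3283],[.4814,-.2043,.273]]
LO=np.array([-176.69,-43.24,12.49,-82,0,-163.58]);HI=np.array([176.69,126.21,139.97,262,151.66,163.58])
y=lambda a:Ro.from_euler('y',a,degrees=True).as_matrix(); z=lambda a:Ro.from_euler('z',a,degrees=True).as_matrix()
def fk(q,p):
    a1,e,h,L1,L2,x3,d=p
    B=z(q[0]);A=y(q[1]);F=y(q[1]+q[2]);R=B@F@z(q[3])@y(q[4])@z(q[5]+90)
    return B@(np.array([a1,e,h])+A@[0,0,L1]+F@[x3,0,L2])+R@[0,0,d],R
E
python3 - <<'E'
from kin import *
r=least_squares(lambda p:np.r_[np.concatenate([fk(q,p)[0]-m for q,m in zip(Q,Pm)]),1e-3*np.r_[p[0],p[5]]],[0,.11,.3,.42,.43,0,.28])
print(r.x,np.round(r.fun,4)); np.save('kin.npy',r.x)
print(np.round(fk(Q[2],r.x)[1],3),np.round(fk(Q[1],r.x)[1],3))
E
```

```text
[2.99579756e-04 1.11027083e-01 2.74481875e-01 5.87624300e-01
 3.91610183e-01 1.14135506e-01 3.05331437e-01] [-0.      0.0001 -0.0001  0.      0.      0.0001 -0.     -0.0001  0.0001
  0.      0.0001]
[[ 0.794  0.056  0.605]
 [ 0.048 -0.998  0.03 ]
 [ 0.606  0.005 -0.796]] [[ 0.999  0.054  0.003]
 [ 0.054 -0.999  0.001]
 [ 0.003 -0.    -1.   ]]
```

```bash
cat > fitcup.py <<'E'
from h import *
from scipy.optimize import minimize
V=[('top0',(305,155,345,205)),('scene0',(240,220,310,280)),('w1',(250,70,320,175)),('w2',(260,135,325,232))]
D=[]
for fn,(x0,y0,x1,y1) in V:
    c=load(fn);h=cv2.cvtColor(c['pixels'],cv2.COLOR_RGB2HSV).astype(int);m=((abs(h[...,0]-109)<10)&(h[...,1]>120)).astype(float)
    q=np.zeros_like(m);q[y0:y1,x0:x1]=m[y0:y1,x0:x1]
    D.append((c,q)); 
def ov(i,p,fn):
    c,m=D[i];P=cyl(np.array(p[:3])/100,[np.cos(p[3]/10),np.sin(p[3]/10),0])
    im=cv2.cvtColor(c['pixels'],cv2.COLOR_RGB2BGR);im=cv2.resize(im,None,fx=4,fy=4,interpolation=cv2.INTER_CUBIC)
    cv2.polylines(im,[np.round(cv2.convexHull(proj(c,P).astype(np.float32))*4+1.5).astype(int)],1,(0,255,255),1)
    x0,y0,x1,y1=V[i][1];return im[y0*4-20:y1*4+20,x0*4-20:x1*4+20]
def f(p,ii,parts=False):
    P=cyl(np.array(p[:3])/100,[np.cos(p[3]/10),np.sin(p[3]/10),0])
    e=[np.abs(hullmask(D[i][0],P)-D[i][1]).sum()/np.sqrt(D[i][1].sum()) for i in ii]
    return e if parts else sum(e)
for ii in([2,3],[0,1,2,3],[0,2,3]):
    p=np.array([63.2,-21.2,5.3,.5])
    for _ in range(2):
        r=minimize(f,p,(ii,),method='Nelder-Mead',options=dict(initial_simplex=np.vstack([p]+[p+d for d in np.diag([.5,.5,.5,1.])]),xatol=.005,fatol=.005));p=r.x
    print(ii,np.round(p,3),np.round(f(p,[0,1,2,3],1),2))
    if len(ii)==2:
        a=[cv2.resize(ov(i,p,''),(330,400)) for i in(1,3)]; cv2.imwrite('pics/ov.png',np.hstack(a))
E
python3 fitcup.py
```

```text
[2, 3] [ 63.445 -21.561   4.898   0.911] [4.07 8.14 1.82 2.73]
[0, 1, 2, 3] [ 63.379 -21.538   5.18    0.973] [3.8  5.62 2.35 3.03]
[0, 2, 3] [ 63.449 -21.527   4.951   0.913] [3.6  7.41 2.17 2.67]
```

View pics/ov.png

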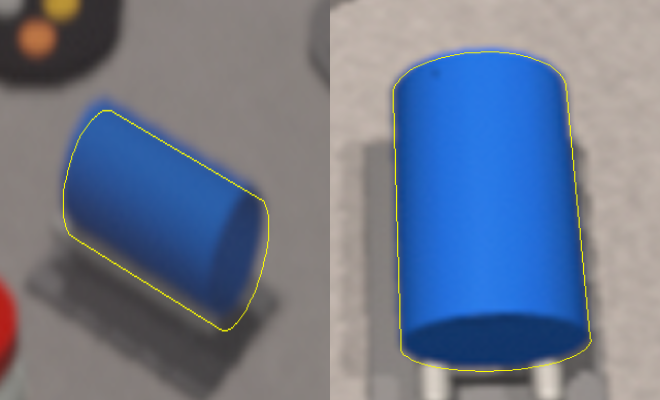

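```bash
cat >> kin.py <<'E'
import os
KP=np.load('kin.npy') if os.path.exists('kin.npy') else None
def toolR(th,az): # th: rotation about lateral axis from straight down; + = pointing back to robot; x-tool forward
    return z(az)@y(th)@np.array([[1,0,0],[0,-1,0],[0,0,-1.]])
def ik(P,R,n=40,seed=0):
    rng=np.random.default_rng(seed);out=[]
    def f(q):
        p,r=fk(q,KP);return np.r_[(p-P)*100,10*Ro.from_matrix(r.T@R).as_rotvec()]
    for _ in range(n):
        s=least_squares(f,rng.uniform(LO,HI),bounds=(LO,HI))
        if s.cost<1e-5 and not any(np.abs(s.x-o).max()<1 for o in out): out.append(s.x)
    return out
E
cat > plan.py <<'E'
from kin import *
C=np.array([.634,-.215,.054]);yaw=5.3;S=np.array([.631,.197,.014])
ax=z(yaw)@[1,0,0]
for a in(30,40,45,50,55,60):
    R=toolR(-(90-a),yaw);g=C+ax*(-.0525+.03);P=g+.019*R[:,2]
    print('grasp a',a,[np.round(q).astype(int).tolist() for q in ik(P,R)])
    for az in(0,15,30):
        Rf=toolR(a,az);Pf=S+[0,0,.075]+.019*Rf[:,2]
        up=Pf+[0,0,.13]
        print('   az',az,[np.round(q).astype(int).tolist() for q in ik(Pf,Rf)],'UP',[np.round(q).astype(int).tolist() for q in ik(up,Rf)])
E
python3 plan.py
```

```text
grasp a 30 [[-48, 56, 117, 123, 56, -84]]
   az 0 [[6, 56, 60, 3, 95, 96]] UP [[6, 48, 55, 3, 106, 96]]
   az 15 [[9, 56, 59, -3, 95, 85]] UP [[9, 48, 54, -3, 107, 84]]
   az 30 [[12, 56, 59, -9, 94, 73]] UP [[12, 48, 55, -9, 105, 71]]
grasp a 40 [[-45, 51, 114, 118, 42, -73]]
   az 0 [[6, 61, 52, 4, 107, 96]] UP [[6, 53, 48, 4, 118, 97]]
   az 15 [[9, 61, 50, -4, 108, 84]] UP [[9, 54, 47, -4, 119, 84]]
   az 30 [[13, 61, 51, -12, 106, 73]] UP [[13, 53, 48, -13, 117, 71]]
grasp a 45 [[-43, 48, 113, 112, 35, -65]]
   az 0 [[6, 63, 48, 5, 114, 96]] UP [[6, 56, 45, 5, 124, 97]]
   az 15 [[9, 64, 46, -4, 115, 84]] UP [[9, 56, 43, -5, 125, 83]]
   az 30 [[13, 64, 47, -13, 113, 73]] UP [[13, 56, 44, -14, 123, 70]]
grasp a 50 [[-42, 47, 110, 102, 29, -54]]
   az 0 [[6, 66, 44, 5, 120, 96]] UP [[6, 58, 42, 6, 130, 97]]
   az 15 [[10, 67, 42, -5, 121, 84]] UP [[10, 59, 40, -6, 131, 83]]
   az 30 [[13, 66, 43, -15, 119, 72]] UP [[13, 59, 41, -16, 128, 69]]
grasp a 55 [[-40, 45, 108, 88, 24, -38]]
   az 0 [[6, 69, 40, 6, 126, 97]] UP [[6, 61, 39, 7, 135, 98]]
   az 15 [[10, 69, 38, -6, 127, 84]] UP [[10, 62, 37, -6, 136, 82]]
   az 30 [[13, 69, 39, -16, 124, 71]] UP [[13, 61, 38, -19, 133, 67]]
grasp a 60 [[-38, 44, 105, 69, 22, -17]]
   az 0 [[6, 71, 37, 6, 132, 97]] UP [[6, 63, 36, 8, 140, 99]]
   az 15 [[10, 72, 35, -6, 133, 83]] UP [[10, 64, 34, -7, 142, 81]]
   az 30 [[14, 72, 36, -18, 130, 70]] UP [[14, 64, 35, -21, 138, 65]]
```

All poses are reachable with a tilt of about 37°. Target TCP is (0.623, -0.216, 0.039), yaw 5.3°. I approach in two stages.

Emit:
send_rows(
  moves=[0,0,0.4,1.7,-0.13,-2.7,1,0,0,0.4,1.7,-0.13,-2.7,1,0,0,0.4,1.7,-0.13,-2.7,1,0,0,0.4,1.7,-0.13,-2.7,1,0,0,0.4,1.7,-0.13,-2.7,1,0,0,0.4,1.7,-0.13,-2.7,1,0,0,0,0,0,0,1],
)

```text
time_s: 3.15
position: [0.5895, -0.2132, 0.1108]
tcp_rot: [[0.789, 0.104, 0.605], [0.088, -0.994, 0.056], [0.608, 0.009, -0.794]]
force: [0.2, 0.5, -0.1]
opening: 0.997
```

Run:
```python
from h import *
s=read_state();print({k:np.round(s[k],4).tolist() for k in('time_s','joint_positions','position','tcp_rot','force')})
from kin import *
p,R=fk(s['joint_positions'],KP);print(p-s['position'])
snap('wrist','w3');snap('scene','s3')
```

```text
{'time_s': 3.15, 'joint_positions': [-43.4583, 36.3283, 112.6941, 81.9047, 27.5107, -33.9177], 'position': [0.5895, -0.2132, 0.1108], 'tcp_rot': [[0.789, 0.1044, 0.6054], [0.0883, -0.9945, 0.0563], [0.608, 0.009, -0.7939]], 'force': [0.1632, 0.4931, -0.0695]}
[-6.01719976e-05  1.20725128e-05  1.41583124e-04]
```

View pics/w3.png

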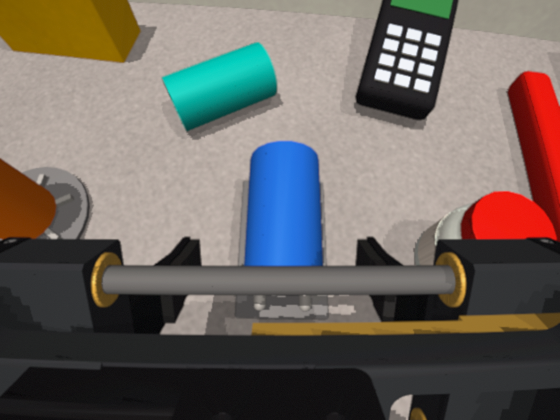

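View pics/s3.png

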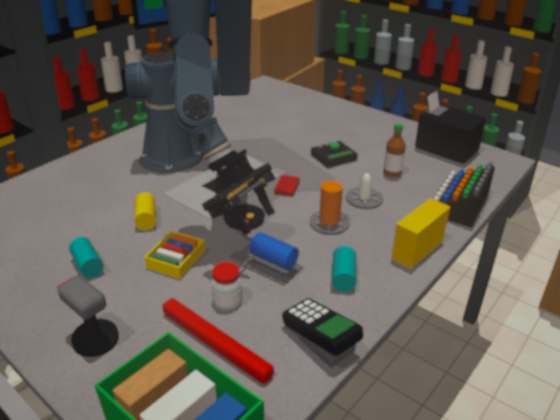

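The cup (283,210) is centred between the fingers and kinematics agree. Now the last 8 cm, then close.

Emit:
send_rows(
  moves=[0,0,0.1,0.6,-0.05,-1.2,1,0,0,0,0.6,-0.05,-1.2,1,0,0,0,0.6,-0.05,-1.2,1,0,0,0,0.6,-0.05,-1.2,1,0,0,0,0.6,-0.05,-1.2,1,0,0,0,0.5,-0.05,-1.2,1,0,0,0,0,0,0,1,0,0,0,0,0,0,1],
)

```text
time_s: 4.05
position: [0.6226, -0.2163, 0.0434]
tcp_rot: [[0.787, 0.104, 0.608], [0.09, -0.994, 0.054], [0.611, 0.012, -0.792]]
force: [-0.2, 0.6, 0.2]
opening: 1.003
```

Run:
```python
from h import *
s=read_state();print({k:np.round(s[k],4).tolist() for k in('time_s','joint_positions','position','tcp_rot','force')})
snap('wrist','w4');snap('scene','s4');crop('s4',190,150,320,290,4,'s4c')
```

```text
{'time_s': 4.05, 'joint_positions': [-41.0281, 45.2639, 109.3759, 95.6267, 26.2634, -46.8776], 'position': [0.6226, -0.2163, 0.0434], 'tcp_rot': [[0.7867, 0.1045, 0.6084], [0.0901, -0.9945, 0.0543], [0.6107, 0.012, -0.7918]], 'force': [-0.1932, 0.5633, 0.1681]}
```

View pics/w4.png

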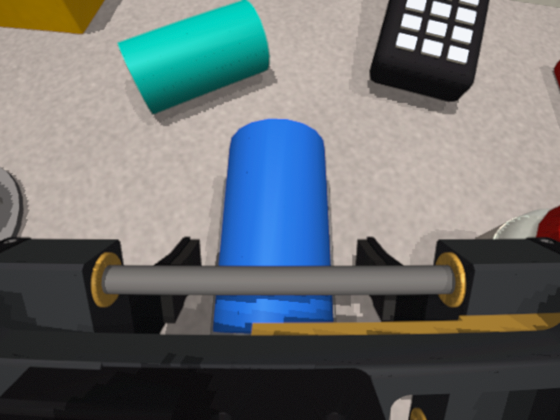

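View pics/s4c.png

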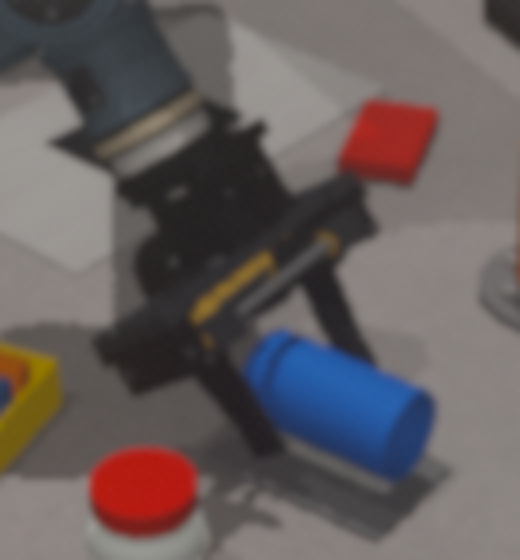

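The fingers straddle the closed end and the cup is nearly centred (273 against 278). I drop 4 mm, shift 1 mm, and close.

Emit:
send_rows(
  moves=[0,0,0,0,0.1,-0.4,1,0,0,0,0,0,0,-1,0,0,0,0,0,0,-1,0,0,0,0,0,0,-1,0,0,0,0,0,0,-1,0,0,0,0,0,0,-1,0,0,0,0,0,0,-1,0,0,0,0,0,0,-1,0,0,0,0,0,0,-1],
)

```text
time_s: 5.05
position: [0.6222, -0.2146, 0.0377]
tcp_rot: [[0.788, 0.105, 0.607], [0.09, -0.994, 0.056], [0.61, 0.01, -0.793]]
force: [0.2, 1.5, -0.3]
opening: 0.665
```

Run:
```python
from h import *
s=read_state();print({k:np.round(s[k],4).tolist() for k in('time_s','joint_positions','position','tcp_rot','force','opening')})
```

```text
{'time_s': 5.05, 'joint_positions': [-40.9138, 45.8892, 109.4759, 96.9285, 26.2928, -48.24], 'position': [0.6222, -0.2146, 0.0377], 'tcp_rot': [[0.7877, 0.105, 0.6071], [0.0896, -0.9944, 0.0557], [0.6096, 0.0105, -0.7927]], 'force': [0.2452, 1.4565, -0.2575], 'opening': 0.6652}
```

Opening 0.665 × 87 mm = 58 mm, so the cup is gripped. Lift.

Emit:
send_rows(
  moves=[0,0,0,0,0,0.5,-1,0,0,0,0,0,1.5,-1,0,0,0,0,0,2.5,-1,0,0,0,0,0,3,-1,0,0,0,0,0,3,-1,0,0,0,0,0,3,-1,0,0,0,0,0,3,-1,0,0,0,0,0,3,-1,0,0,0,0,0,2.5,-1,0,0,0,0,0,1,-1,0,0,0,0,0,0,-1],
)

```text
time_s: 6.15
position: [0.6228, -0.2158, 0.2703]
tcp_rot: [[0.786, 0.104, 0.61], [0.091, -0.994, 0.052], [0.612, 0.015, -0.791]]
force: [0.6, -0.2, -1.0]
opening: 0.672
```

Run:
```python
from h import *
s=read_state();print({k:np.round(s[k],4).tolist() for k in('time_s','joint_positions','position','tcp_rot','force','opening')})
snap('wrist','w5');snap('scene','s5');crop('s5',150,80,350,270,3,'s5c')
```

```text
{'time_s': 6.15, 'joint_positions': [-40.9351, 21.5082, 101.5612, 45.5807, 37.9039, 10.6466], 'position': [0.6228, -0.2158, 0.2703], 'tcp_rot': [[0.7857, 0.1039, 0.6098], [0.0912, -0.9945, 0.052], [0.6118, 0.0148, -0.7909]], 'force': [0.5564, -0.166, -0.9561], 'opening': 0.6725}
```

View pics/s5c.png

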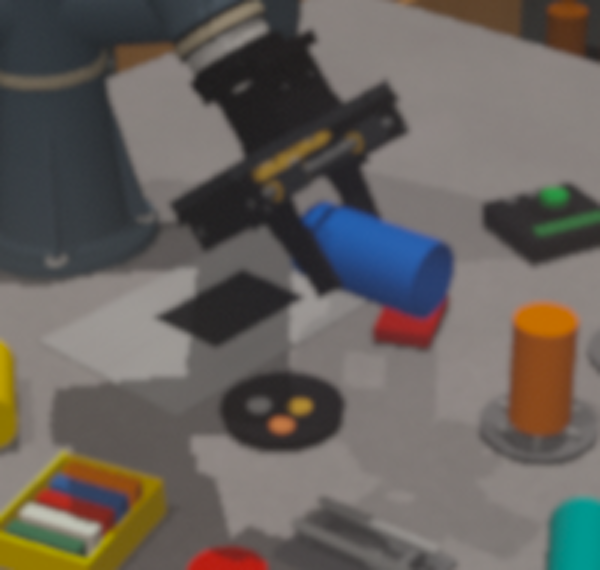

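Emit:
send_rows(
  moves=[-0.6,7,0,0,1,0.3,-1,-0.6,7,0,0,1,0.3,-1,-0.6,7,0,0,1,0.3,-1,-0.6,7,0,0,1,0.3,-1,-0.6,7,0,0,1,0.3,-1,-0.6,7,0,0,1,0.3,-1,-0.6,7,0,0,1,0.3,-1,-0.6,7,0,0,1,0.3,-1,-0.6,7,0,0,1,0.3,-1,-0.6,7,0,0,1,0.3,-1,0,0,0,0,0,0,-1],
)

```text
time_s: 7.35
position: [0.6239, -0.1138, 0.2907]
tcp_rot: [[0.848, 0.104, -0.519], [0.101, -0.994, -0.033], [-0.519, -0.024, -0.854]]
force: [0.4, 0.8, -1.8]
opening: 0.666
```

Run:
```python
from h import *
s=read_state();print({k:np.round(s[k],4).tolist() for k in('time_s','joint_positions','position','tcp_rot','force','opening')})
snap('scene','s6')
```

```text
{'time_s': 7.35, 'joint_positions': [-15.6264, 43.1944, 52.3324, -10.8497, 113.968, 66.2099], 'position': [0.6239, -0.1138, 0.2907], 'tcp_rot': [[0.8484, 0.104, -0.519], [0.1014, -0.9943, -0.0334], [-0.5195, -0.0243, -0.8541]], 'force': [0.351, 0.7934, -1.7505], 'opening': 0.6659}
```

View pics/s6.png

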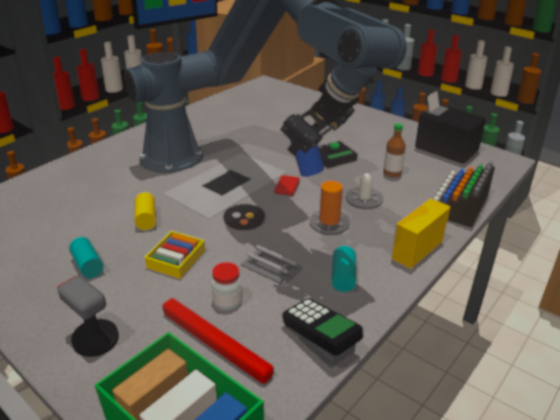

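```bash
cat > cupst.py <<'E'
from h import *
from kin import *
Rg=np.array([[.7877,.105,.6071],[.0896,-.9944,.0557],[.6096,.0105,-.7927]]);Pg=np.array([.6222,-.2146,.0377])
yt=Rg[:,1];a=np.array([-yt[1],yt[0],0]);a/=np.linalg.norm(a)
A=Rg.T@a; A[1]=0;A/=np.linalg.norm(A)
mid=np.array([.634,-.215,.054]); M=Rg.T@(mid-Pg); M[1]=0
def cup(s=None):
    s=s or read_state();R=np.array(s['tcp_rot']);return R@M+s['position'],R@A
def rot_needed(s=None,az=None):
    s=s or read_state();R=np.array(s['tcp_rot']);w=R@A
    q=Ro.align_vectors([[0,0,-1]],[w])[0]
    return np.degrees(q.as_rotvec())
E
python3 - <<'E'
from cupst import *
print(A,M);print(cup(),rot_needed())
E
```

```text
[0.79272938 0.         0.60957373] [ 0.0191955   0.         -0.00577951]
(array([ 0.64244166, -0.11280668,  0.28720126]), array([ 0.35898667,  0.05839816, -0.93151394])) [-3.4245078  21.05122355  0.        ]
```

Emit:
send_rows(
  moves=[-1.1,7,0,0,1,0,-1,-1.1,7,0,0,2,0,-1,-1.1,7,0,0,3,0,-1,0,0,0,0,3,0,-1,0,0,0,0,3,0,-1,0,0,0,0,3,0,-1,0,0,0,0,3,0,-1,0,0,0,0,3,0,-1,0,0,0,0,3,0,-1,0,0,0,0,3,0,-1,0,0,0,0,2.5,0,-1,0,0,0,0,1,0,-1,0,0,0,0,0,0,-1],
)

```text
time_s: 8.7
position: [0.6224, 0.1895, 0.2968]
tcp_rot: [[0.612, 0.099, -0.785], [0.06, -0.995, -0.078], [-0.789, 0.001, -0.615]]
force: [0.6, -0.5, -0.4]
opening: 0.666
```

Run:
```python
from cupst import *
s=read_state();print({k:np.round(s[k],4).tolist() for k in('time_s','joint_positions','position','tcp_rot','force','opening')})
print(cup(),rot_needed())
snap('scene','s7');snap('top','t7');snap('wrist','w7')
crop('s7',290,60,430,240,4,'s7c');crop('t7',160,120,300,240,5,'t7c')
```

```text
{'time_s': 8.7, 'joint_positions': [6.7265, 56.4041, 33.7227, 1.3185, 141.9286, 91.7415], 'position': [0.6224, 0.1895, 0.2968], 'tcp_rot': [[0.6118, 0.0985, -0.7848], [0.0598, -0.9951, -0.0783], [-0.7887, 0.001, -0.6147]], 'force': [0.5811, -0.5337, -0.3862], 'opening': 0.6663}
(array([0.63870145, 0.19114379, 0.28522735]), array([ 6.59068133e-03, -3.11626329e-04, -9.99978233e-01])) [0.017855   0.37762096 0.        ]
```

View pics/s7c.png

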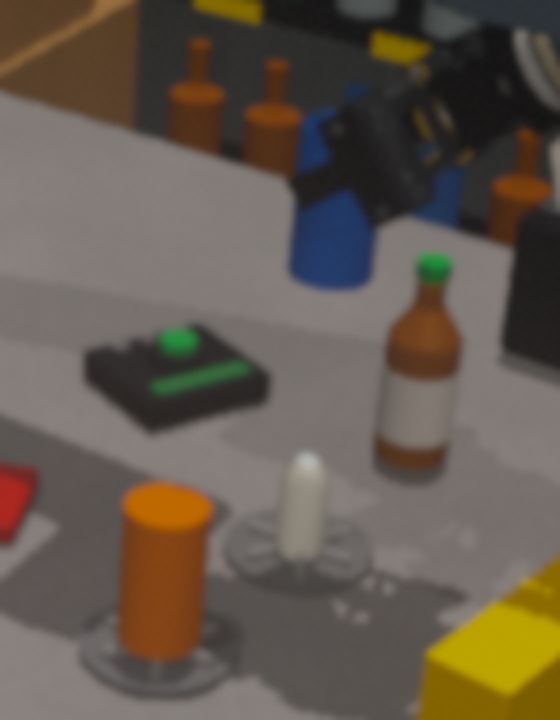

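View pics/t7c.png

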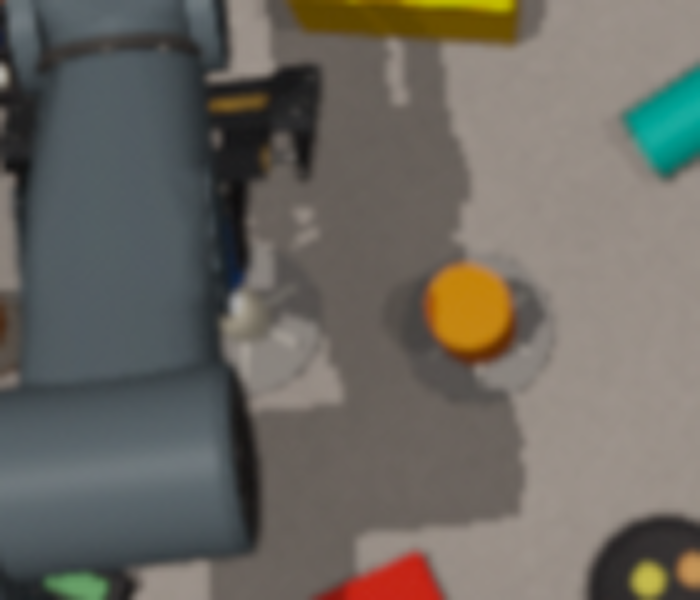

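View pics/w7.png

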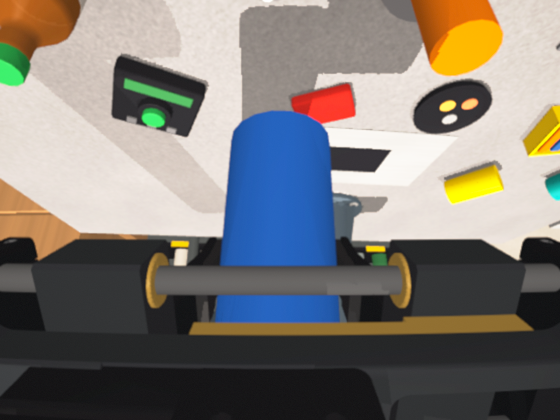

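```bash
cat > ovl.py <<'E'
from cupst import *
def draw(fn,items,box,s,out):
    c=load(fn);im=cv2.cvtColor(c['pixels'],cv2.COLOR_RGB2BGR);im=cv2.resize(im,None,fx=s,fy=s,interpolation=cv2.INTER_CUBIC)
    for P,hull in items:
        uv=proj(c,P).astype(np.float32)
        if hull: uv=cv2.convexHull(uv)
        cv2.polylines(im,[np.round((uv+.5)*s-.5).astype(int).reshape(-1,1,2)],1,(0,255,255),1)
    x0,y0,x1,y1=[v*s for v in box];cv2.imwrite(f'pics/{out}.png',im[y0:y1,x0:x1])
def circ(x,y,zz,r):
    t=np.linspace(0,2*np.pi,60);return np.c_[x+r*np.cos(t),y+r*np.sin(t),0*t+zz]
E
cat > o7.py <<'E'
from ovl import *
S=(.631,.197)
m,a=cup();it=[(cyl(m,a),1),(circ(*S,.082,.007),0),(circ(*S,.064,.018),0),(circ(*S,.014,.018),0),(circ(*S,.006,.055),0)]
draw('s7',it,(330,80,430,210),5,'s7o');draw('w7',it[:1],(180,80,380,340),2,'w7o');draw('top0',it[1:],(180,150,240,215),8,'t0o')
a=[cv2.imread(f'pics/{n}.png') for n in('s7o','t0o')]
h=520;cv2.imwrite('pics/o7.png',np.hstack([cv2.resize(i,(int(i.shape[1]*h/i.shape[0]),h)) for i in a])[:, :800])
E
python3 o7.py
```

```text
(no output)
```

View pics/s7o.png

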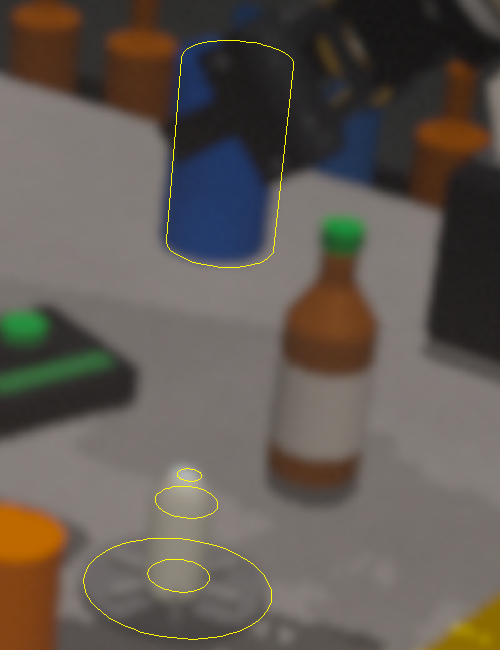

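View pics/t0o.png

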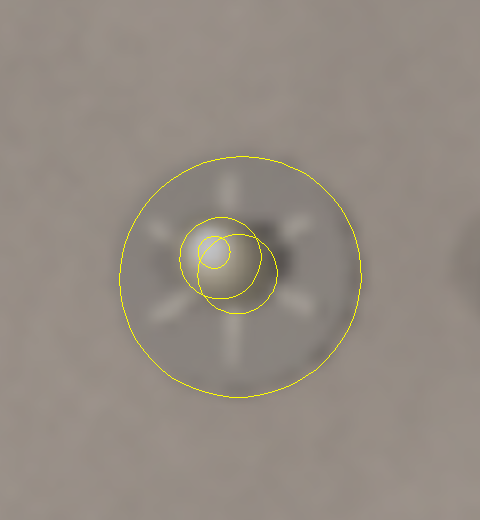

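View pics/w7o.png

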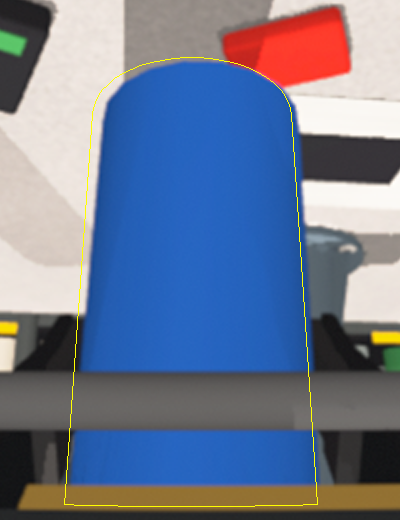

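In the scene view the overlay sits about 1.3 px off the picture for both the cup and the post, in the same direction, so their relative places agree. In the top view the stand overlay fits. I go to 2 cm over the post and check once more.

Emit:
send_rows(
  moves=[0,0.1,0,-0.1,0.08,-1.5,-1,0,0.1,0,-0.1,0.08,-2,-1,0,0.1,0,-0.1,0.08,-2,-1,0,0.1,0,-0.1,0.08,-2,-1,0,0,0,-0.1,0.08,-2,-1,0,0,0,-0.1,0.08,-2,-1,0,0,0,-0.15,0.06,-1.5,-1,0,0,0,0,0,-0.3,-1,0,0,0,0,0,0,-1,0,0,0,0,0,0,-1],
)

```text
time_s: 9.85
position: [0.6158, 0.1943, 0.1645]
tcp_rot: [[0.607, 0.097, -0.789], [0.059, -0.995, -0.077], [-0.793, 0.001, -0.609]]
force: [0.5, -0.4, 0.1]
opening: 0.667
```

Run:
```python
from ovl import *
s=read_state();print({k:np.round(s[k],4).tolist() for k in('time_s','joint_positions','position','force','opening')})
print(cup(),rot_needed())
snap('scene','s8');snap('wrist','w8')
S=(.631,.1965);m,a=cup();it=[(cyl(m,a),1),(circ(*S,.082,.007),0),(circ(*S,.064,.018),0),(circ(*S,.006,.055),0)]
draw('s8',it,(320,110,420,220),6,'s8o')
```

```text
{'time_s': 9.85, 'joint_positions': [7.0605, 62.216, 40.519, 1.5032, 129.7025, 91.8927], 'position': [0.6158, 0.1943, 0.1645], 'force': [0.5085, -0.4211, 0.1288], 'opening': 0.6669}
(array([0.63198949, 0.19590468, 0.15281329]), array([-2.00048525e-04, -6.23145321e-04, -9.99999786e-01])) [ 0.0357036  -0.01146194  0.        ]
```

View pics/s8o.png

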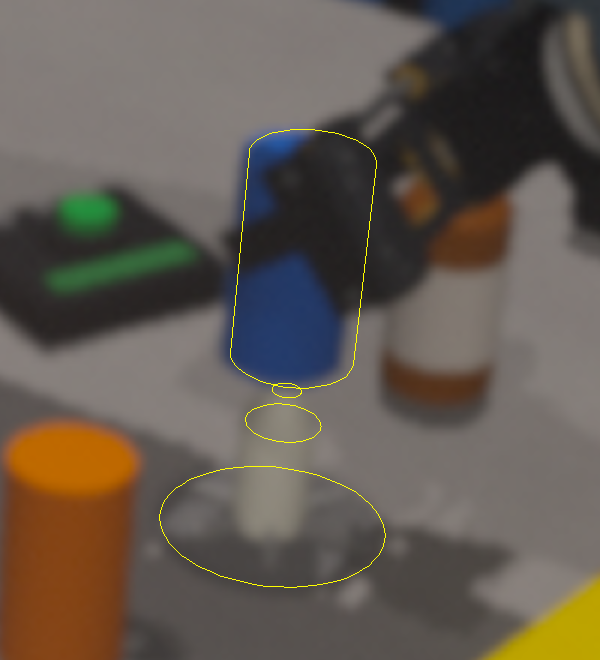

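View pics/w8.png

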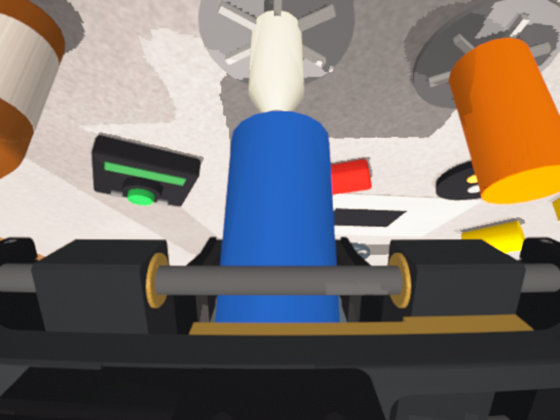

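The wrist view shows the post at column 276 and the cup axis at 279, with the post about 2 mm towards +y. In the scene the lines agree to about 1 mm. I shift 1.5 mm in y and lower most of the way.

Emit:
send_rows(
  moves=[0,0,0,0,0.15,-0.5,-1,0,0,0,0,0,-0.8,-1,0,0,0,0,0,-0.8,-1,0,0,0,0,0,-0.8,-1,0,0,0,0,0,-0.8,-1,0,0,0,0,0,-0.8,-1,0,0,0,0,0,-0.8,-1,0,0,0,0,0,-0.8,-1,0,0,0,0,0,0,-1,0,0,0,0,0,0,-1],
)

```text
time_s: 10.95
position: [0.6152, 0.196, 0.1024]
tcp_rot: [[0.605, 0.097, -0.79], [0.059, -0.995, -0.078], [-0.794, 0.001, -0.608]]
force: [-0.3, 0.6, -0.4]
opening: 0.666
```

Run:
```python
from ovl import *
s=read_state();print({k:np.round(s[k],4).tolist() for k in('time_s','joint_positions','position','force','moment','opening')})
print(cup(),rot_needed())
snap('scene','s9');snap('wrist','w9');crop('s9',320,110,420,220,5,'s9c')
a=[cv2.imread(f'pics/{n}.png') for n in('s9c','w9')];a[1]=a[1][0:340,150:400];cv2.imwrite('pics/o9.png',np.hstack([cv2.resize(a[0],(480,528)),cv2.resize(a[1],(320,528))]))
```

```text
{'time_s': 10.95, 'joint_positions': [7.1746, 66.0089, 41.2644, 1.5139, 125.293, 91.8682], 'position': [0.6152, 0.196, 0.1024], 'force': [-0.3451, 0.5831, -0.4146], 'moment': [0.1016, -0.6662, 0.0226], 'opening': 0.6656}
(array([0.63134786, 0.19752774, 0.09069167]), array([-2.44724229e-03, -9.07289101e-04, -9.99996594e-01])) [ 0.0519839  -0.14021681  0.        ]
```

View pics/o9.png

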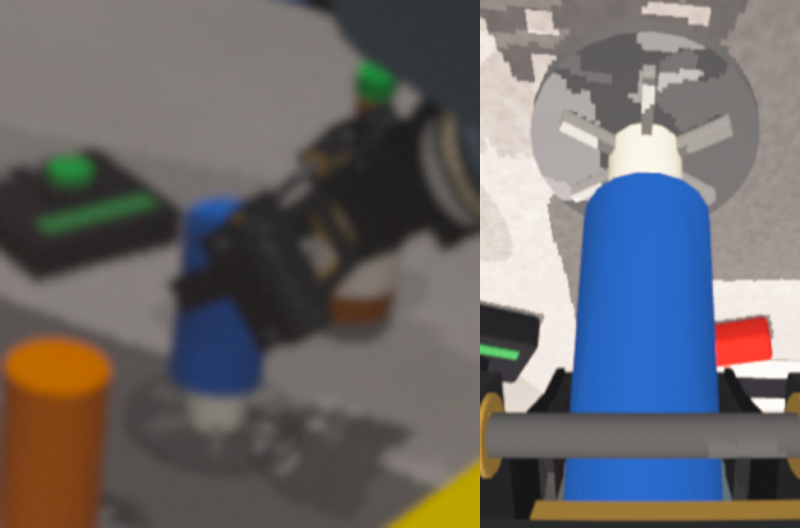

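The cup is centred over the post and touching nothing. Lower to about 5 mm above the ribs, then in small steps.

Emit:
send_rows(
  moves=[0,0,0,0,0,-0.5,-1,0,0,0,0,0,-0.5,-1,0,0,0,0,0,-0.4,-1,0,0,0,0,0,-0.3,-1,0,0,0,0,0,-0.2,-1,0,0,0,0,0,0,-1,0,0,0,0,0,0,-1],
)

```text
time_s: 11.75
position: [0.6153, 0.196, 0.0837]
tcp_rot: [[0.605, 0.097, -0.79], [0.059, -0.995, -0.078], [-0.794, 0.001, -0.608]]
force: [-0.8, -0.3, -1.6]
opening: 0.666
```

Emit:
send_rows(
  moves=[0,0,0,0,0,-0.15,-1,0,0,0,0,0,-0.15,-1,0,0,0,0,0,0,-1,0,0,0,0,0,0,-1],
)

```text
time_s: 12.15
position: [0.6152, 0.196, 0.0806]
tcp_rot: [[0.605, 0.097, -0.79], [0.059, -0.995, -0.078], [-0.794, 0.001, -0.608]]
force: [-0.1, 0.7, -0.8]
opening: 0.668
```

Emit:
send_rows(
  moves=[0,0,0,0,0,-0.1,-1,0,0,0,0,0,-0.1,-1,0,0,0,0,0,0,-1],
)

```text
time_s: 12.45
position: [0.6152, 0.196, 0.0789]
tcp_rot: [[0.605, 0.097, -0.79], [0.059, -0.995, -0.078], [-0.794, 0.001, -0.608]]
force: [-0.8, 0.6, 1.0]
opening: 0.667
```

Emit:
send_rows(
  moves=[0,0,0,0,0,-0.1,-1,0,0,0,0,0,0,-1],
)

```text
time_s: 12.65
position: [0.6152, 0.1959, 0.0787]
tcp_rot: [[0.604, 0.098, -0.791], [0.059, -0.995, -0.078], [-0.794, 0.001, -0.607]]
force: [-0.9, 0.1, 4.1]
opening: 0.664
```

Contact at 4 N with the rim at the predicted 14 mm. Let go.

Emit:
send_rows(
  moves=[0,0,0,0,0,0,-0.5,0,0,0,0,0,0,0.4,0,0,0,0,0,0,0.5,0,0,0,0,0,0,0.7,0,0,0,0,0,0,0.8,0,0,0,0,0,0,0.8,0,0,0,0,0,0,0.8,0,0,0,0,0,0,0.8,0,0,0,0,0,0,0.8],
)

```text
time_s: 13.55
position: [0.6153, 0.196, 0.0776]
tcp_rot: [[0.605, 0.097, -0.79], [0.059, -0.995, -0.078], [-0.794, 0.001, -0.608]]
force: [0.3, 0.0, 0.8]
opening: 0.899
```

Run:
```python
from ovl import *
s=read_state();print({k:np.round(s[k],4).tolist() for k in('time_s','position','force','opening')})
snap('scene','s10');snap('wrist','w10');crop('s10',320,110,420,220,5,'s9c')
a=[cv2.imread(f'pics/{n}.png') for n in('s9c','w10')];a[1]=a[1][0:340,150:400];cv2.imwrite('pics/o10.png',np.hstack([cv2.resize(a[0],(480,528)),cv2.resize(a[1],(320,528))]))
```

```text
{'time_s': 13.55, 'position': [0.6153, 0.196, 0.0776], 'force': [0.3244, 0.0054, 0.8376], 'opening': 0.8988}
```

View pics/o10.png

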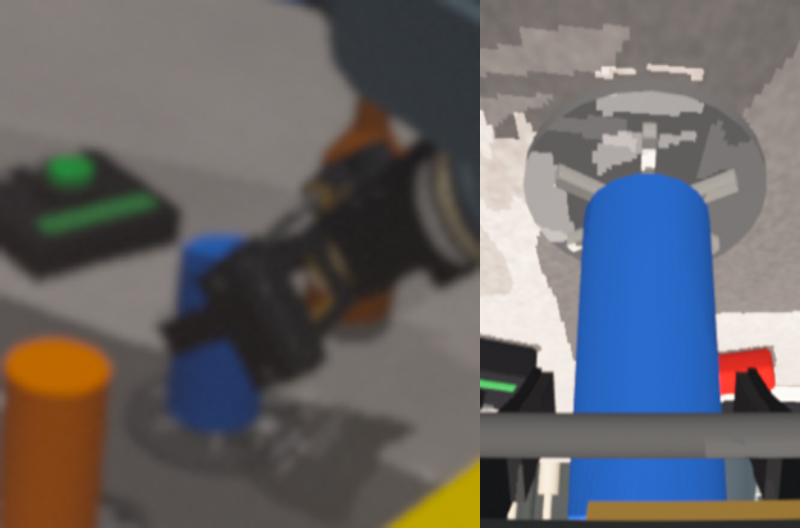

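Seated and the fingers are clear on both sides. Retreat along the tool axis, then up.

Emit:
send_rows(
  moves=[0,0,0,0.4,0.04,0.31,0.9,0,0,0,0.8,0.08,0.61,0.9,0,0,0,1.2,0.12,0.92,0.9,0,0,0,1.2,0.12,0.92,0.9,0,0,0,1.2,0.12,0.92,0.9,0,0,0,1.2,0.12,1.5,0.9,0,0,0,1,0.1,2,0.9,0,0,0,0,0,3,0.9,0,0,0,0,0,3,0.9,0,0,0,0,0,3,0.9,0,0,0,0,0,3,0.9,0,0,0,0,0,0,0.9],
)

```text
time_s: 14.85
position: [0.6852, 0.2028, 0.2743]
tcp_rot: [[0.616, 0.097, -0.782], [0.06, -0.995, -0.077], [-0.786, 0.0, -0.619]]
force: [0.4, 0.7, 0.6]
opening: 0.945
```

Run:
```python
from ovl import *
s=read_state();print({k:np.round(s[k],4).tolist() for k in('time_s','joint_positions','position','force','opening')})
snap('scene','s11');snap('wrist','w11')
it=[(cyl(np.array([.631,.1975,.0665]),[0,0,-1]),1)]
draw('s11',it,(300,100,430,240),4,'s11o');draw('w11',it,(0,0,560,420),1,'w11o')
```

```text
{'time_s': 14.85, 'joint_positions': [7.0535, 66.5421, 13.5557, 2.4234, 151.6628, 93.0518], 'position': [0.6852, 0.2028, 0.2743], 'force': [0.3991, 0.6558, 0.5876], 'opening': 0.9451}
```

View pics/s11o.png

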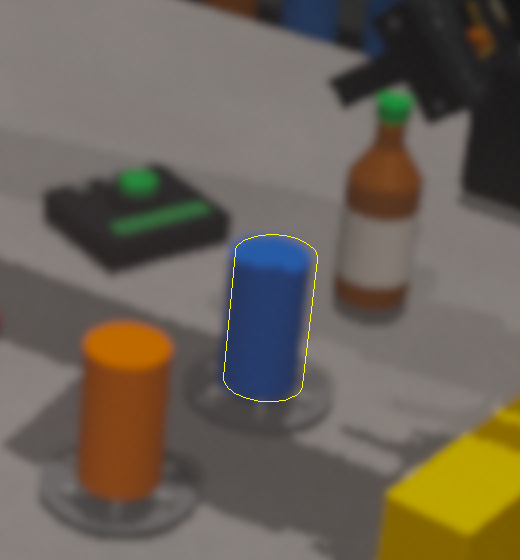

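View pics/w11o.png

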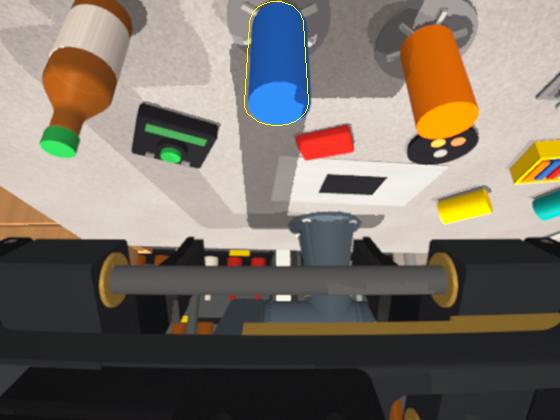

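Blue cup upright on the stand in both views, and the wrist overlay matches. Next, untilt the tool, close the gripper and go towards the key.

Emit:
send_rows(
  moves=[0.6,-7.4,0,-2,0,0.3,0.5,0.6,-7.4,0,-3,1,0.3,0,0.6,-7.4,0,-3,2,0,-0.5,0.6,-7.4,0,-3,2,0,-1,0.6,-7.4,0,-3,2,0,-1,0.6,-7.4,0,-3,2,0,-1,0.6,-7,0,-3,2,0,-1,0,0,0,-3,1.5,-1,-1,0,0,0,-3,1,-2,-1,0,0,0,0,0,0,-1],
)

```text
time_s: 15.95
position: [0.4203, 0.3366, 0.2408]
tcp_rot: [[0.994, 0.095, -0.047], [0.094, -0.995, -0.021], [-0.049, 0.016, -0.999]]
force: [1.3, -0.6, -1.0]
opening: 0.122
```

Run:
```python
from ovl import *
s=read_state();print({k:np.round(s[k],4).tolist() for k in('time_s','joint_positions','position','tcp_rot','force','opening')})
snap('wrist','w12')
```

```text
{'time_s': 15.95, 'joint_positions': [26.7094, 23.5022, 91.2471, 0.16, 68.1959, 111.2224], 'position': [0.4203, 0.3366, 0.2408], 'tcp_rot': [[0.9944, 0.0949, -0.0471], [0.094, -0.9954, -0.0208], [-0.0488, 0.0162, -0.9987]], 'force': [1.3087, -0.6171, -0.9551], 'opening': 0.1219}
```

View pics/w12.png

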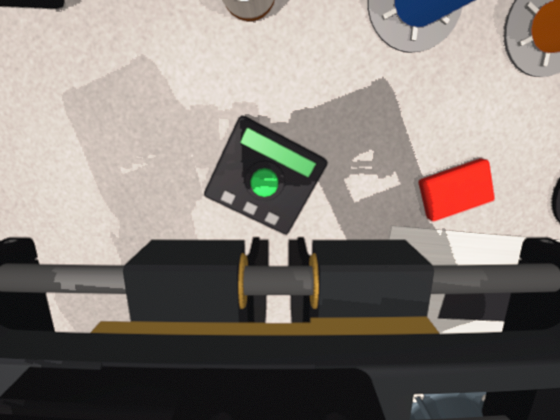

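Key at (264,182). Triangulate it with w11, top and scene.

Run:
```python
from ovl import *
def blob(fn,box):
    c=load(fn);h=cv2.cvtColor(c['pixels'],cv2.COLOR_RGB2HSV).astype(int);x0,y0,x1,y1=box
    m=((h[...,0]>50)&(h[...,0]<75)&(h[...,1]>150)).astype(np.uint8);z0=np.zeros_like(m);z0[y0:y1,x0:x1]=m[y0:y1,x0:x1]
    n,l,st,ce=cv2.connectedComponentsWithStats(z0);i=1+np.argmax(st[1:,4]);print(fn,st[i],ce[i]);return c,tuple(ce[i])
o=[blob('w12',(245,165,285,200)),blob('w11',(150,145,195,170)),blob('top0',(157,236,172,252)),blob('scene0',(325,140,345,149))]
print(tri(o[:2]),tri(o[:3]),tri(o))
for zz in(.034,.04):print(onz(*o[0],zz),onz(*o[2],zz))
```

```text
w12 [250 168  28  29 617] [263.92058347 182.03079417]
w11 [160 148  21  15 252] [170.46428571 154.66269841]
top0 [160 239   9   9  63] [163.79365079 242.88888889]
scene0 [331 144   8   3  22] [334.5        144.90909091]
(array([0.41499224, 0.34726806, 0.04384039]), [np.float64(0.00010405709776939587), np.float64(0.00010405709776944267)]) (array([0.41598903, 0.34835174, 0.04524423]), [np.float64(0.0011702714898400206), np.float64(0.0016676932719175426), np.float64(0.002625167088940865)]) (array([0.41526301, 0.34805725, 0.0455611 ]), [np.float64(0.0007208511108553576), np.float64(0.0017289102425011823), np.float64(0.0030603156284974725), np.float64(0.002180760917415461)])
[0.41271518 0.34743085 0.034     ] [0.41686519 0.35368528 0.034     ]
[0.41412492 0.34739151 0.04      ] [0.41671399 0.35224459 0.04      ]
```

Emit:
send_rows(
  moves=[0.3,-0.7,0,-0.1,0.2,-1.5,-1,0.3,-0.7,0,-0.1,0.2,-2,-1,0.3,-0.7,0,-0.1,0.2,-2,-1,0.3,-0.6,0,-0.1,0.2,-2,-1,0,0,0,-0.1,0.2,-2,-1,0,0,0,-0.1,0.1,-2,-1,0,0,0,0,0,-2,-1,0,0,0,0,0,-2,-1,0,0,0,0,0,-1.5,-1,0,0,0,0,0,-0.5,-1,0,0,0,0,0,0,-1],
)

```text
time_s: 17.1
position: [0.4227, 0.3478, 0.0683]
tcp_rot: [[0.996, 0.09, 0.011], [0.09, -0.996, 0.004], [0.011, -0.003, -1.0]]
force: [-0.6, -0.5, -1.0]
opening: 0.006
```

Run:
```python
from ovl import *
s=read_state();print({k:np.round(s[k],4).tolist() for k in('time_s','position','tcp_rot','force','opening')})
snap('wrist','w13');snap('scene','s13');crop('s13',290,90,390,180,5,'s13c')
a=[cv2.imread(f'pics/{n}.png') for n in('s13c','w13')];a[1]=a[1][60:330,150:400];cv2.imwrite('pics/o13.png',np.hstack([cv2.resize(a[0],(450,405)),cv2.resize(a[1],(350,405))]))
```

```text
{'time_s': 17.1, 'position': [0.4227, 0.3478, 0.0683], 'tcp_rot': [[0.9959, 0.0897, 0.0107], [0.0897, -0.996, 0.0043], [0.011, -0.0033, -0.9999]], 'force': [-0.5893, -0.4808, -0.9642], 'opening': 0.0056}
```

View pics/o13.png

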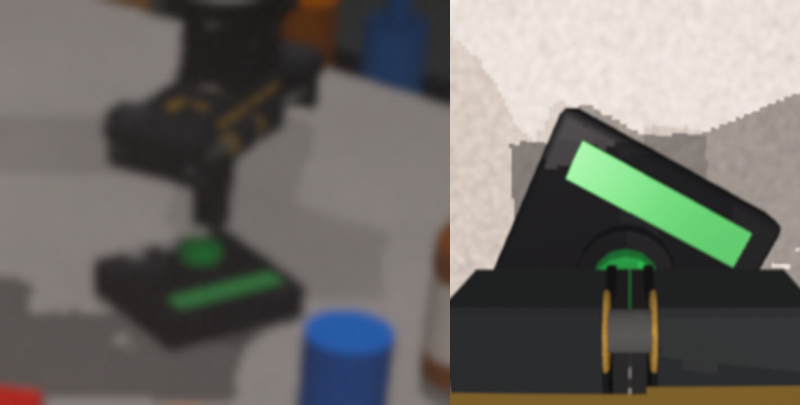

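The y place is right but x is 8 mm too far forward. Shift it, then descend in small steps while watching the force.

Emit:
send_rows(
  moves=[0,0,0,-0.8,0,0,-1,0,0,0,0,0,-0.5,-1,0,0,0,0,0,-0.5,-1,0,0,0,0,0,-0.5,-1,0,0,0,0,0,-0.3,-1,0,0,0,0,0,-0.2,-1,0,0,0,0,0,0,-1],
)

```text
time_s: 17.9
position: [0.414, 0.3483, 0.0492]
tcp_rot: [[0.996, 0.091, 0.012], [0.091, -0.996, 0.005], [0.012, -0.004, -1.0]]
force: [-0.7, 0.1, 0.9]
opening: 0.007
```

Emit:
send_rows(
  moves=[0,0,0,0,0,-0.2,-1,0,0,0,0,0,-0.2,-1,0,0,0,0,0,0,-1],
)

```text
time_s: 18.2
position: [0.4141, 0.3483, 0.0455]
tcp_rot: [[0.996, 0.091, 0.012], [0.091, -0.996, 0.005], [0.013, -0.004, -1.0]]
force: [-0.6, -1.2, 4.5]
opening: 0.009
```

Emit:
send_rows(
  moves=[0,0,0,0,0,-0.15,-1,0,0,0,0,0,0,-1],
)

```text
time_s: 18.4
position: [0.4141, 0.3483, 0.0444]
tcp_rot: [[0.996, 0.091, 0.012], [0.091, -0.996, 0.005], [0.013, -0.004, -1.0]]
force: [-2.2, -1.7, 7.1]
opening: 0.009
```

Emit:
send_rows(
  moves=[0,0,0,0,0,-0.15,-1,0,0,0,0,0,0,-1],
)

```text
time_s: 18.6
position: [0.4141, 0.3483, 0.0442]
tcp_rot: [[0.996, 0.091, 0.013], [0.091, -0.996, 0.005], [0.013, -0.004, -1.0]]
force: [-3.3, -2.9, 15.7]
opening: 0.009
```

The tool stopped hard at z = 0.044 with 16 N, well over the 5 N spring. I take a picture to check that the key really is down.

Run:
```python
from ovl import *
snap('scene','s14');
a=[]
for n in('s13','s14'):
    crop(n,300,130,370,180,7,'tmp');a.append(cv2.imread('pics/tmp.png')[:, :400])
cv2.imwrite('pics/o14.png',np.hstack(a))
c=load('s14');print(proj(c,[[.4145,.3475,.05],[.4145,.3475,.044]]))
print(read_state()['force'],read_state()['position'])
```

```text
[[334.90733989 143.93830329]
 [334.80077088 145.568737  ]]
[-3.62831034 -2.42426554 16.58473055] [0.4140522  0.34830869 0.04419137]
```

View pics/o14.png

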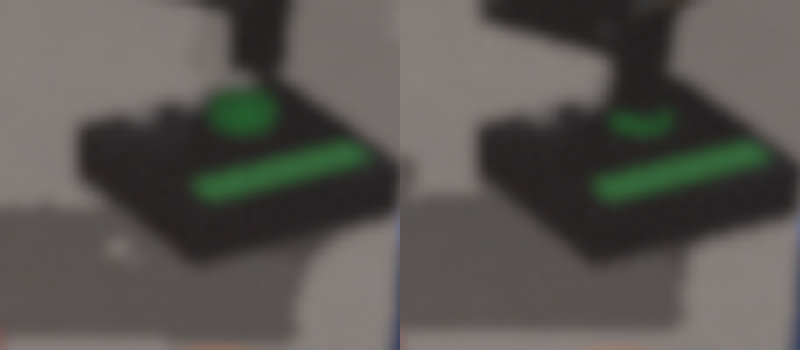

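The green key is visibly lower under the fingers. Release straight up.

Emit:
send_rows(
  moves=[0,0,0,0,0,0.3,-1,0,0,0,0,0,0.7,-1,0,0,0,0,0,1.5,-1,0,0,0,0,0,3,-1,0,0,0,0,0,3,-1,0,0,0,0,0,3,-1,0,0,0,0,0,3,-1,0,0,0,-1,0,3,-1,0,0,0,-1,0,3,-1,0,0,0,0,0,0,-1,0,0,0,0,0,0,-1],
)

```text
time_s: 19.75
position: [0.3944, 0.3485, 0.2478]
tcp_rot: [[0.996, 0.091, 0.014], [0.091, -0.996, 0.006], [0.015, -0.005, -1.0]]
force: [-0.0, 0.9, -0.9]
opening: 0.009
```

Run:
```python
from ovl import *
s=read_state();print({k:np.round(s[k],4).tolist() for k in('time_s','position','force','opening')})
snap('wrist','w15');snap('scene','s15');snap('top','t15')
crop('s15',290,110,420,240,4,'s15c')
a=[cv2.resize(cv2.imread('pics/s15c.png'),(400,400)),cv2.imread('pics/top0.png')[90:290,120:320]]
b=cv2.imread('pics/t15.png')[110:290,130:390];cv2.imwrite('pics/o15.png',np.hstack([a[0],cv2.resize(b,(400,277)).copy() if 0 else cv2.copyMakeBorder(cv2.resize(b,(400,277)),0,123,0,0,cv2.BORDER_CONSTANT)]))
```

```text
{'time_s': 19.75, 'position': [0.3944, 0.3485, 0.2478], 'force': [-0.0213, 0.8606, -0.9298], 'opening': 0.0086}
```

View pics/o15.png

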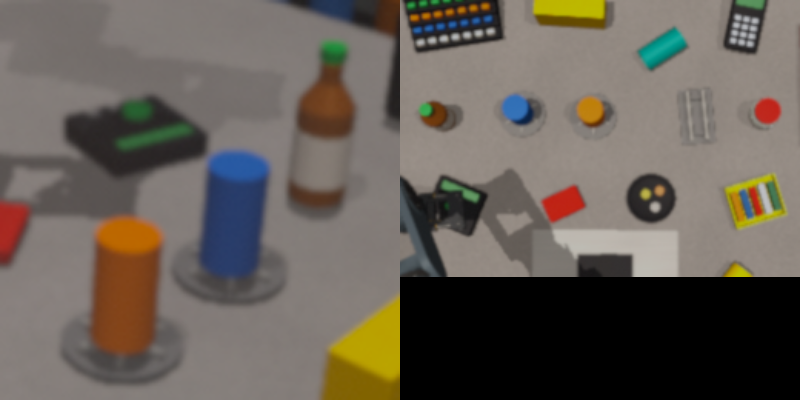

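View pics/w15.png

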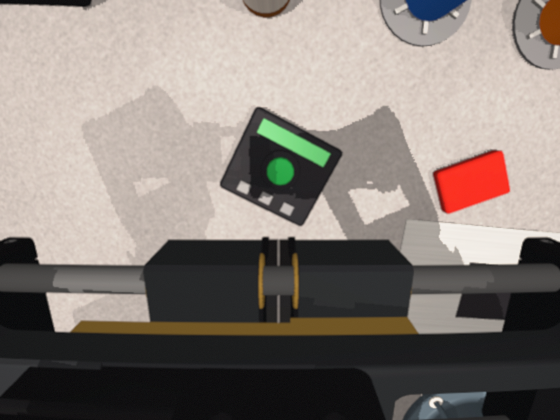

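The blue cup stands upside down on its stand, the orange cup and the other goods are where they were, and the key is up again. The arm is clear of everything, so I hand in.

```bash
python3 -c "
from rig import hand_in; print(hand_in())"
```

```text
the job is handed in; nothing more can be done
None
```

I put the blue cup upside down on the empty stand, pressed the green key and let it come up, and handed the job in at about 20 s of the 67 s allowed. The hand-in gives no verdict.

**What I did:**
- **Grip:** I gripped the cup by its closed end with the tool tilted about 37° forward, then lifted it and turned it 90° mouth-down.
- **Placing:** I centred the cup over the post using the wrist and scene views. I lowered it until the ribs pushed back with about 4 N, with the rim at the expected 14 mm, then let go and backed out along the tool axis.
- **Key:** I pressed with closed fingers to a hard stop at about 16 N, well over the 5 N spring, then released straight up.

**Last checks:**
- **Cup:** It stands upright on the stand in the scene, top and wrist views.
- **Orange cup and other goods:** I saw no shift in the pictures, but I did not measure it.
- **Key:** It looks fully up again in the scene and wrist pictures, and the scene picture taken while pressing showed it down.
- **Robot:** The arm is clear of everything and the force reading was about 1 N, within the noise.

**Measurements that disagreed:**
- **Scene camera:** It sat about 1 to 1.5 px off for both the cup and the post, in the same direction, so their relative places still agreed.
- **Cup height:** The wrist views alone gave the lying cup's height as 49 mm against 54 mm in the text. I used 54 mm, and the contact height on the ribs agreed with that.
- **Key height:** The first camera estimate was 49 mm and the wrist views gave 44 mm. The press itself first met resistance somewhere between 45 and 49 mm and stopped at 44 mm.

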